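# Flip the stock tags to match the bins

## Robot

A 6-joint arm with a two-finger parallel gripper is mounted at the origin on a cart in front of the work surface, level with it; the furniture and walls round the work are solid. World frame = base frame: x ahead of the robot, y to its left, z up, the work surface at z = 0. Lengths are in m, angles in rad, forces in N, time in s.
With the tool pointing down it reaches from about 0.25 to 0.775 m from the base axis. Payload 4 kg.
Tool frame: the origin (TCP) lies midway between the tips of the shut fingers; the grasp point (between the pads) lies 19 mm behind it (robot.tcp_to_grasp is the distance from the TCP to the grasp point, in m); z points along the fingers, x is the direction in which the jaws open and shut, and the axes are right-handed (so a half turn about z gives the same grasp; the last joint's range is limited). The gripper opens to 94 mm and grips with 3 to 60 N. Pads are 16 mm wide; open, the fingers measure 119 mm over their backs; the gripper's body (75 mm by 177 mm) begins 78 mm behind the grasp point.
Start: joints at [1.017, 0.087, 1.371, -0, 1.684, -0.103], TCP at [0.24, 0.495, 0.181] pointing down, gripper open.
Joint ranges: [-3.1, 3.1], [-0.76, 2.03], [0.27, 2.55], [-1.08, 4.22], [0.17, 2.65], [-2.57, 2.57]. Speed limits (rad/s): [2.79, 2.79, 3.14, 3.14, 3.14, 3.14].

## Interface

Orientations are given as [roll, pitch, yaw] about the fixed x, y, z axes, in that order (R = Rz(yaw) Ry(pitch) Rx(roll)).
In Python, from bench import get_obs, vision, robot gives the robot as it stands.
- The arm moves only by the tool servo_tool, never from a script. Its argument "targets" is text: rows parted by semicolons, each of 7 numbers parted by spaces: the opening, from 0 (shut) to 1 (fully open), then the shift along the tool's x, y, z as a fraction of full scale, then the turn, a rotation vector about the tool's x, y, z as a fraction of full scale. A call has 1 to 12 rows; each row is the pose to reach, as a shift and turn from the pose commanded when the call began, along the tool's axes at that moment, turning the shorter way round; what a row does not reach only later rows make up. Full scale, the value 1, is 0.25 m for a shift and pi rad for a turn. A row lasts 1/12 s, in which the tool goes at most 41.7 mm and 7.16 degrees, less where a joint would pass 70% of its speed; a pose out of reach is approached as far as the arm can. A call with a number of a shift or a turn outside -1 to 1 is refused whole. A call with a gripper value outside its range is refused whole. The fingers move at their own pace and stop on an object; the grip force is fixed at half the most. Time passes only in rows, so rows that repeat a pose let the fingers close. It gives the time, the measured TCP pose, the force and the opening at its end, in the units of the state.
- get_obs(): the state, without advancing time (a new reading comes with each control period).
- vision.snapshot(name): name is "scene" or "top"; returns a dict with "image" (420x560x3 uint8, red, green, blue), "mtx" (3x3 intrinsics, pixels), "world_from_camera" (4x4, takes a point from camera to world coordinates). Camera axes: x right, y down, z forward; pixel columns grow to the right and rows downward; lengths in m; the calibration is good to about 2 mm. A picture is of the moment at which its call begins. There is no depth.
- robot.close_job(): hands the job in, once; it reports no verdict.
The state is a dict: "time": time; "joint_positions": joint angles; "qvel": joint speeds; "joint_torque": joint torques, N m; "tool_pos": TCP position; "ee_rot": TCP orientation; "wrist_force": force on the tool from outside, world axes, zero at the start; "wrist_torque": the same for the moment, N m; "width": finger opening in m.
Only numpy, scipy, OpenCV 4.12 (cv2) and the standard library are available. Lean on these libraries where they do the work, as an engineer would, in place of code of your own. Each camera call takes 0.05 s, during which the arm holds its last target.

## Task

The hardware bins on the board have been refilled, all but one, and the hinged tags in front of them are out of date. With a fingertip push over every tag that is wrong, so that each full bin has its tag resting green side up and the empty bin has its tag resting red side up. Do not pinch the tags, do not flip a tag that is already right, and leave the bins and the loose things on the bench where they are.

Things in the scene. Friction and masses are not known exactly. Their poses are not given: they have to be found in the camera images.
- board: plywood base board, fixed to the bench, 200 (x) x 560 (y) x 12 mm; origin at the centre of its underside, +y runs along the row of tags and bins to the robot's left. Four tag stands are fixed on its front strip, 135 mm apart, and a bin stands in its bay directly behind each (100 mm behind the stand, along the board's +x).
- stand_a: dark steel stand of one tag, 74 x 26 mm foot with two low cheeks, fixed to the board, same heading as the board; origin at the centre of its underside on the board top (12 mm above the bench). The tag's hinge pin runs along the stand's x axis, 32 mm above this origin.
- tag_a (a joint): lean of the tag on stand_a, rad: 0 = upright, +0.65 = resting to the left (stand's +y) with its green face up, -0.65 = resting to the right (-y) with its red face up. The tag is a stiff two-coloured plate 56 mm wide (along x), 8 mm thick, its free edge 60 mm from the pin; it swings freely on the pin and, once pushed past upright, falls by its own weight (about 50 g) to the other stop.
- tag_a_edge (a point): middle of that tag's free edge, 60 mm from the pin; z points along the tag from pin to free edge, y is across the plate. The plate's -y side is green (shows upward when it leans to +y), its +y side red (shows upward when it leans to -y).
- stand_b: dark steel stand of one tag, 74 x 26 mm foot with two low cheeks, fixed to the board, same heading as the board; origin at the centre of its underside on the board top (12 mm above the bench). The tag's hinge pin runs along the stand's x axis, 32 mm above this origin.
- tag_b (a joint): lean of the tag on stand_b, rad: 0 = upright, +0.65 = resting to the left (stand's +y) with its green face up, -0.65 = resting to the right (-y) with its red face up. The tag is a stiff two-coloured plate 56 mm wide (along x), 8 mm thick, its free edge 60 mm from the pin; it swings freely on the pin and, once pushed past upright, falls by its own weight (about 50 g) to the other stop.
- tag_b_edge (a point): middle of that tag's free edge, 60 mm from the pin; z points along the tag from pin to free edge, y is across the plate. The plate's -y side is green (shows upward when it leans to +y), its +y side red (shows upward when it leans to -y).
- stand_c: dark steel stand of one tag, 74 x 26 mm foot with two low cheeks, fixed to the board, same heading as the board; origin at the centre of its underside on the board top (12 mm above the bench). The tag's hinge pin runs along the stand's x axis, 32 mm above this origin.
- tag_c (a joint): lean of the tag on stand_c, rad: 0 = upright, +0.65 = resting to the left (stand's +y) with its green face up, -0.65 = resting to the right (-y) with its red face up. The tag is a stiff two-coloured plate 56 mm wide (along x), 8 mm thick, its free edge 60 mm from the pin; it swings freely on the pin and, once pushed past upright, falls by its own weight (about 50 g) to the other stop.
- tag_c_edge (a point): middle of that tag's free edge, 60 mm from the pin; z points along the tag from pin to free edge, y is across the plate. The plate's -y side is green (shows upward when it leans to +y), its +y side red (shows upward when it leans to -y).
- stand_d: dark steel stand of one tag, 74 x 26 mm foot with two low cheeks, fixed to the board, same heading as the board; origin at the centre of its underside on the board top (12 mm above the bench). The tag's hinge pin runs along the stand's x axis, 32 mm above this origin.
- tag_d (a joint): lean of the tag on stand_d, rad: 0 = upright, +0.65 = resting to the left (stand's +y) with its green face up, -0.65 = resting to the right (-y) with its red face up. The tag is a stiff two-coloured plate 56 mm wide (along x), 8 mm thick, its free edge 60 mm from the pin; it swings freely on the pin and, once pushed past upright, falls by its own weight (about 50 g) to the other stop.
- tag_d_edge (a point): middle of that tag's free edge, 60 mm from the pin; z points along the tag from pin to free edge, y is across the plate. The plate's -y side is green (shows upward when it leans to +y), its +y side red (shows upward when it leans to -y).
- bin_nuts: loose grey open bin, 88 (x) x 104 (y) x 55 mm, standing on the board; FULL, heaped with silver hex nuts (contents of a full bin reach at most 70 mm above its underside); origin at the centre of its underside. Which bay it stands in varies.
- bin_brass: loose grey open bin, 88 (x) x 104 (y) x 55 mm, standing on the board; FULL, heaped with small brass-coloured hex nuts (contents of a full bin reach at most 70 mm above its underside); origin at the centre of its underside. Which bay it stands in varies.
- bin_bolts: loose grey open bin, 88 (x) x 104 (y) x 55 mm, standing on the board; FULL, heaped with short bolts (contents of a full bin reach at most 70 mm above its underside); origin at the centre of its underside. Which bay it stands in varies.
- bin_empty: loose grey open bin, 88 (x) x 104 (y) x 55 mm, standing on the board; EMPTY (contents of a full bin reach at most 70 mm above its underside); origin at the centre of its underside. Which bay it stands in varies.
- loose_bolt: loose carriage bolt, 110 mm long, lying near the front edge of the bench; origin at the middle of its underside. A bystander.
- screwdriver: red-handled screwdriver, 210 mm long, lying near the front edge of the bench; origin at the middle of its underside. A bystander.

How it is judged:
At the end, for the whole second after the job is handed in: The tag in front of each of the three full bins leans left, green face up (joint above 0.5 rad), and the tag in front of the empty bin leans right, red face up (below -0.5 rad). A bin belongs to the tag whose stand is within 125 mm of it (((horizontal distance between bin_empty and stand_a below 0.125 m and value of joint tag_a below -0.5 rad) or (horizontal distance between any of bin_nuts, bin_brass, bin_bolts and stand_a below 0.125 m and value of joint tag_a above 0.5 rad)) and ((horizontal distance between bin_empty and stand_b below 0.125 m and value of joint tag_b below -0.5 rad) or (horizontal distance between any of bin_nuts, bin_brass, bin_bolts and stand_b below 0.125 m and value of joint tag_b above 0.5 rad)) and ((horizontal distance between bin_empty and stand_c below 0.125 m and value of joint tag_c below -0.5 rad) or (horizontal distance between any of bin_nuts, bin_brass, bin_bolts and stand_c below 0.125 m and value of joint tag_c above 0.5 rad)) and ((horizontal distance between bin_empty and stand_d below 0.125 m and value of joint tag_d below -0.5 rad) or (horizontal distance between any of bin_nuts, bin_brass, bin_bolts and stand_d below 0.125 m and value of joint tag_d above 0.5 rad))); the robot touches nothing.
It fails at once if a tag that was already right is pushed over past upright ((not (horizontal distance between bin_empty and stand_a below 0.125 m) and value of joint tag_a below 0 rad) or (horizontal distance between bin_empty and stand_b below 0.125 m and value of joint tag_b above 0 rad) or (horizontal distance between bin_empty and stand_c below 0.125 m and value of joint tag_c above 0 rad) or (horizontal distance between bin_empty and stand_d below 0.125 m and value of joint tag_d above 0 rad)).
It fails at once if a tag is pinched: the fingers press on both its faces at once (over 1 N each) ((contact force between the fingers and tag_a_c2 above 1 N and contact force between the fingers and tag_a_c3 above 1 N) or (contact force between the fingers and tag_b_c2 above 1 N and contact force between the fingers and tag_b_c3 above 1 N) or (contact force between the fingers and tag_c_c2 above 1 N and contact force between the fingers and tag_c_c3 above 1 N) or (contact force between the fingers and tag_d_c2 above 1 N and contact force between the fingers and tag_d_c3 above 1 N)).
It fails at once if a bin is shifted or lifted by more than 20 mm (distance of any of bin_nuts, bin_brass, bin_bolts, bin_empty from where it was at the start of the episode above 0.02 m).
It fails at once if the bolt or the screwdriver is moved by more than 30 mm (distance of any of loose_bolt, screwdriver from where it was at the start of the episode above 0.03 m).
It also fails if it takes over 51 s, if anything falls off the work surface, if the arm or the gripper's body presses on something with over 40 N, if the wrist force passes 120 N, or if a joint passes its speed limit or range.

## Working session

There is one attempt and no reset: what is moved stays moved. The work goes in short steps, Python scripts to look and compute and a tool call to move; the robot and the scene stay as the last step left them, time stands still between calls to the robot, and variables do not carry over. Pictures are saved under pics/ and viewed, and the job is handed in when it is done.

Besides the shell and the picture viewer there is one more tool, called after ">>>" as name(argument=value, ...) on one line, values as JSON. servo_tool: Moves the arm, as the interface text tells. Its arguments: {"type":"object","properties":{"targets":{"type":"string"}},"required":["targets"]}

```bash
mkdir -p pics
python3 - <<'E'
from bench import get_obs, vision, robot
import cv2
o=get_obs();print(o)
for n in("scene","top"):
    s=vision.snapshot(n);cv2.imwrite(f"pics/{n}0.png",s["image"][:,:,::-1]);print(n,s["mtx"],s["world_from_camera"])
E
```

```text
{'time': 0.0, 'joint_positions': array([ 1.01691036e+00,  8.79595605e-02,  1.37222337e+00,  1.50512753e-05,
        1.68358503e+00, -1.03121223e-01]), 'qvel': array([ 0.00148413,  0.00068897, -0.00035674,  0.00214004, -0.00106203,
        0.00104519]), 'joint_torque': array([ 7.15681545e-04, -3.40180314e+01, -3.02427542e+01,  7.19314115e-02,
        3.30883171e-02, -1.92303301e-04]), 'tool_pos': array([0.23930851, 0.49455565, 0.1798174 ]), 'ee_rot': array([-3.14135385e+00,  2.16221482e-03,  1.12003352e+00]), 'wrist_force': array([-0.49491222, -0.52028314,  0.20867303]), 'wrist_torque': array([ 0.01716899, -0.00313735, -0.05036106]), 'width': 0.09421082140823069}
scene [[424.73180909   0.         283.16503506]
 [  0.         424.73180909 209.76599203]
 [  0.           0.           1.        ]] [[ 0.84069894 -0.30813583  0.44528374  0.09950467]
 [-0.5414381  -0.46562027  0.70003039 -0.45464264]
 [-0.0083713  -0.82960839 -0.55828295  0.58267033]
 [ 0.          0.          0.          1.        ]]
top [[402.22068532   0.         275.82879102]
 [  0.         402.22068532 209.04828931]
 [  0.           0.           1.        ]] [[ 0.00873623 -0.98763572  0.15652273  0.34071989]
 [-0.99991767 -0.01009935 -0.0079156   0.13937833]
 [ 0.00939851 -0.15644069 -0.98764264  1.06563216]
 [ 0.          0.          0.          1.        ]]
```

View pics/scene0.png

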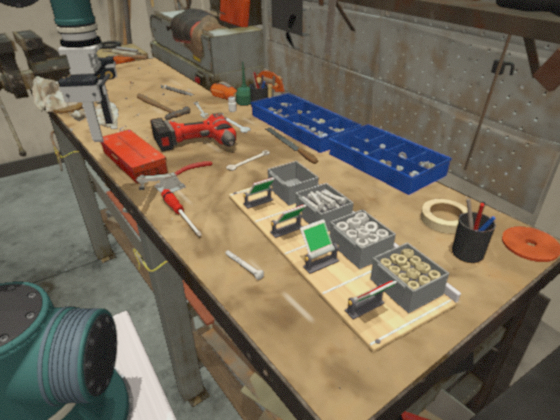

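View pics/top0.png

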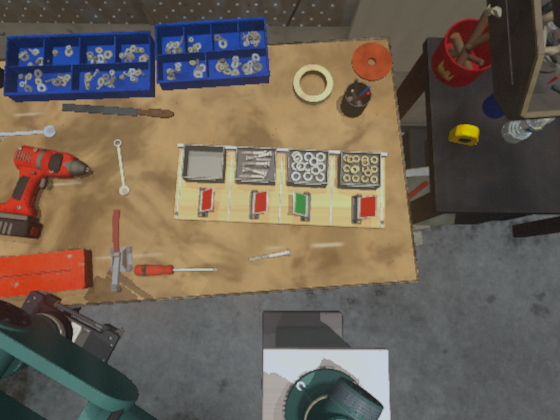

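Run:
```python
import cv2
i=cv2.imread("pics/top0.png")[135:235,165:395];cv2.imwrite("pics/topz.png",cv2.resize(i,None,fx=3.4,fy=3.4,interpolation=cv2.INTER_CUBIC))
i=cv2.imread("pics/scene0.png")[150:350,220:470];cv2.imwrite("pics/scz.png",cv2.resize(i,None,fx=3,fy=3,interpolation=cv2.INTER_CUBIC))
```

```text
(no output)
```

View pics/topz.png

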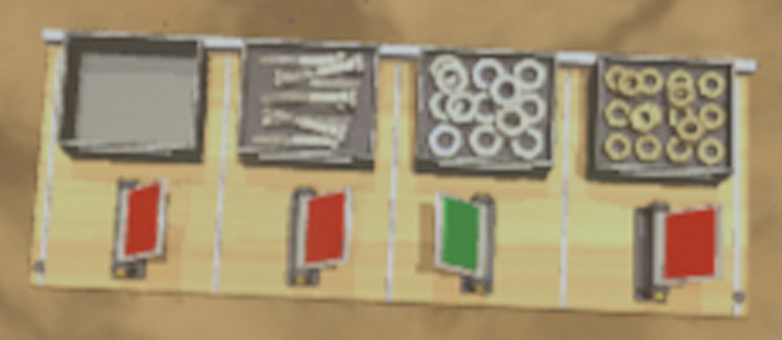

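View pics/scz.png

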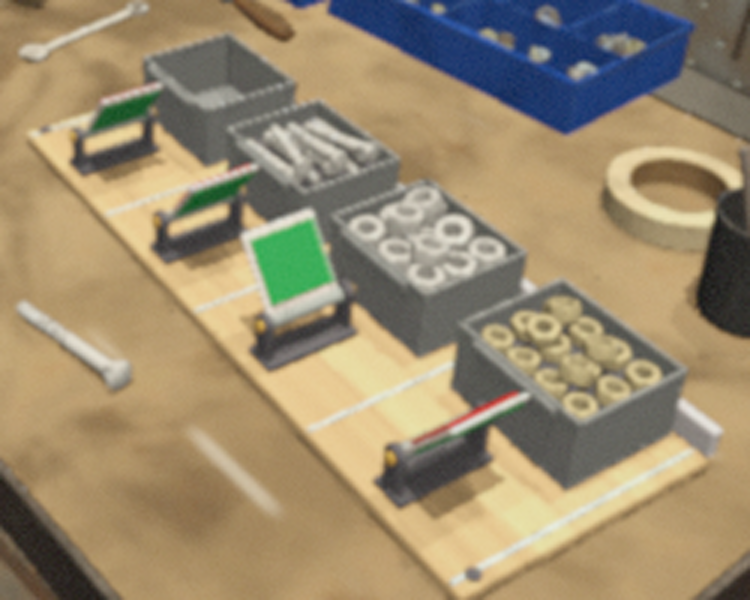

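```bash
cat > h.py <<'E'
import numpy as np,cv2
def ray(s,u,v,z):
    K=s["mtx"];T=s["world_from_camera"];d=T[:3,:3]@np.linalg.inv(K)@[u,v,1];c=T[:3,3]
    return c+d*(z-c[2])/d[2]
def blobs(s,box,amin=20):
    im=s["image"];h=cv2.cvtColor(im,cv2.COLOR_RGB2HSV);H,S,V=[h[:,:,k].astype(int) for k in range(3)]
    out=[]
    for n,m in(("red",((H<8)|(H>172))&(S>150)&(V>90)),("green",(H>45)&(H<80)&(S>120)&(V>60))):
        m=m.astype(np.uint8);M=np.zeros_like(m);M[box[1]:box[3],box[0]:box[2]]=m[box[1]:box[3],box[0]:box[2]]
        N,l,st,c=cv2.connectedComponentsWithStats(M)
        out+= [(n,c[i].round(1),st[i]) for i in range(1,N) if st[i][4]>=amin]
    return out
E
python3 - <<'E'
from bench import get_obs, vision
from h import *
s=vision.snapshot("top")
C=[(30,285),(745,316),(47,30),(755,62)]
P=[ray(s,165+u/3.4,135+v/3.4,.012) for u,v in C]
for p in P: print(p.round(4))
print(np.linalg.norm(P[0]-P[1]),np.linalg.norm(P[0]-P[2]),np.linalg.norm(P[1]-P[3]))
c=sum(P)/4; yv=(P[0]-P[1]+P[2]-P[3]); th=np.arctan2(-yv[0],yv[1]);print("centre",c,"yaw",th)
R=np.array([[np.cos(th),-np.sin(th)],[np.sin(th),np.cos(th)]])
b=blobs(s,(170,140,395,230))
for n,x,st in b:
    p=ray(s,*x,.068);print(n,x,st[:5],p.round(4),"board frame",(R.T@(p-c)[:2]).round(4))
# bolt head etc
E
```

```text
[0.4789 0.3996 0.012 ]
[ 0.4601 -0.1553  0.012 ]
[0.6843 0.3959 0.012 ]
[ 0.6644 -0.1702  0.012 ]
0.5552129280054808 0.205514707605977 0.20485089985078966
centre [0.57194989 0.1175026  0.012     ] yaw -0.034444115725739334
red [206.4 199.4] [202 190  10  20 153] [0.5216 0.3063 0.068 ] board frame [-0.0568  0.187 ]
red [260.2 201.7] [255 192  11  20 186] [0.5172 0.1709 0.068 ] board frame [-0.0566  0.0515]
red [367.5 206.5] [361 197  14  20 261] [ 0.5077 -0.0995  0.068 ] board frame [-0.0568 -0.2191]
green [300.  203.4] [296 194   9  20 160] [0.5138 0.0706 0.068 ] board frame [-0.0565 -0.0488]
```

```bash
cat >> h.py <<'E'
th=-0.0344;c=np.array([.57195,.1175]);Rb=np.array([[np.cos(th),-np.sin(th)],[np.sin(th),np.cos(th)]])
def b2w(x,y,z): return np.r_[c+Rb@[x,y],z]
def shift(o,p,yaw=th):
    from scipy.spatial.transform import Rotation as R
    A=R.from_euler('xyz',o["ee_rot"]);B=R.from_euler('xyz',[np.pi,0,yaw])
    return (A.inv().apply(np.array(p)-o["tool_pos"])/.25).round(3),((A.inv()*B).as_rotvec()/np.pi).round(3)
E
python3 - <<'E'
from bench import get_obs
from h import *
o=get_obs()
p=b2w(-.0567,0,.16);print(p,shift(o,p)); m=(p+o["tool_pos"])/2;print(shift(o,m))
E
```

```text
[0.51528354 0.1194501  0.16      ] (array([-0.87 ,  1.647,  0.082]), array([0.   , 0.   , 0.367]))
(array([-0.435,  0.824,  0.041]), array([0.   , 0.   , 0.367]))
```

>>> servo_tool(targets="0 -0.1 0.16 0 0 0 0.04; 0 -0.2 0.32 0 0 0 0.08; 0 -0.3 0.48 0 0 0 0.12; 0 -0.38 0.64 0 0 0 0.16; 0 -0.44 0.82 0 0 0 0.2; 0 -0.44 0.82 0 0 0 0.2; 0 -0.44 0.82 0 0 0 0.2; 0 -0.44 0.82 0 0 0 0.2")

```text
time: 0.82
tool_pos: [0.3766, 0.3059, 0.1806]
ee_rot: [-3.141, 0.001, 0.489]
wrist_force: [-1.0, 0.2, 0.0]
width: 0.044
```

Run:
```python
from bench import get_obs
from h import *
o=get_obs();print(o["time"],o["tool_pos"],o["ee_rot"],o["width"],shift(o,b2w(-.0567,0,.16)))
```

```text
0.8167 [0.37662638 0.30586608 0.18063507] [-3.14105489e+00  8.01687939e-04  4.88930953e-01] 0.04401417701169716 (array([0.139, 0.919, 0.082]), array([-0.   ,  0.   ,  0.167]))
```

>>> servo_tool(targets="0 0.03 0.16 0 0 0 0.04; 0 0.06 0.32 0 0 0 0.08; 0 0.09 0.48 0.02 0 0 0.12; 0 0.12 0.64 0.04 0 0 0.16; 0 0.14 0.8 0.06 0 0 0.167; 0 0.14 0.92 0.08 0 0 0.167; 0 0.14 0.92 0.08 0 0 0.167; 0 0.14 0.92 0.08 0 0 0.167; 0 0.14 0.92 0.08 0 0 0.167; 0 0.14 0.92 0.08 0 0 0.167")

```text
time: 1.65
tool_pos: [0.515, 0.1225, 0.1614]
ee_rot: [-3.141, -0.0, -0.03]
wrist_force: [0.4, -0.0, -0.1]
width: 0.0008
```

Run:
```python
from bench import get_obs,vision
from h import *
o=get_obs();print(o["time"],o["tool_pos"],o["ee_rot"],o["width"],shift(o,b2w(-.0567,0,.077)),shift(o,b2w(-.0567,0.0685+.006,.077)))
for n in("scene","top"):
    s=vision.snapshot(n);cv2.imwrite(f"pics/{n}1.png",s["image"][:,:,::-1])
```

```text
1.65 [0.51504316 0.12252359 0.16135437] [-3.14071254e+00 -2.80710794e-04 -3.00050256e-02] 0.0007745791275820511 (array([0.001, 0.013, 0.337]), array([-0.   , -0.   ,  0.001])) (array([ 0.003, -0.285,  0.338]), array([-0.   , -0.   ,  0.001]))
```

View pics/scene1.png

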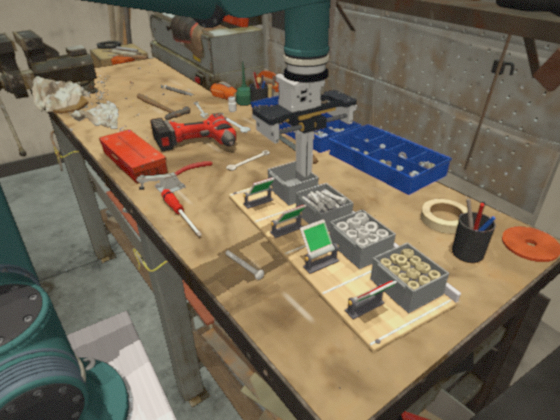

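View pics/top1.png

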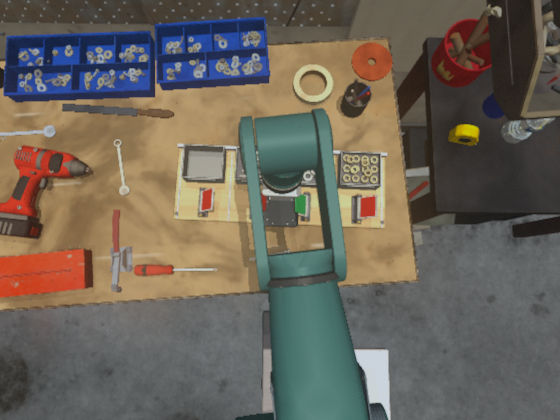

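>>> servo_tool(targets="0 0 0.013 0.1 0 0 0; 0 0 0.013 0.2 0 0 0; 0 0 0.013 0.3 0 0 0; 0 0 0.013 0.337 0 0 0; 0 0 0.013 0.337 0 0 0; 0 0 0.013 0.337 0 0 0")

```text
time: 2.25
tool_pos: [0.5155, 0.1179, 0.0773]
ee_rot: [-3.141, -0.0, -0.032]
wrist_force: [0.5, -0.2, 0.4]
width: 0.0004
```

Run:
```python
from bench import get_obs,vision
from h import *
o=get_obs();print(o["time"],o["tool_pos"],o["wrist_force"],shift(o,b2w(-.0567,0.0685+.006,.077)))
s=vision.snapshot("scene");i=s["image"][120:300,200:440,::-1];cv2.imwrite("pics/scene2.png",cv2.resize(i,None,fx=3,fy=3))
```

```text
2.25 [0.51553017 0.11789862 0.07725876] [ 0.45274739 -0.22688813  0.38638095] (array([-0.   , -0.304,  0.001]), array([-0.   , -0.   ,  0.001]))
```

View pics/scene2.png

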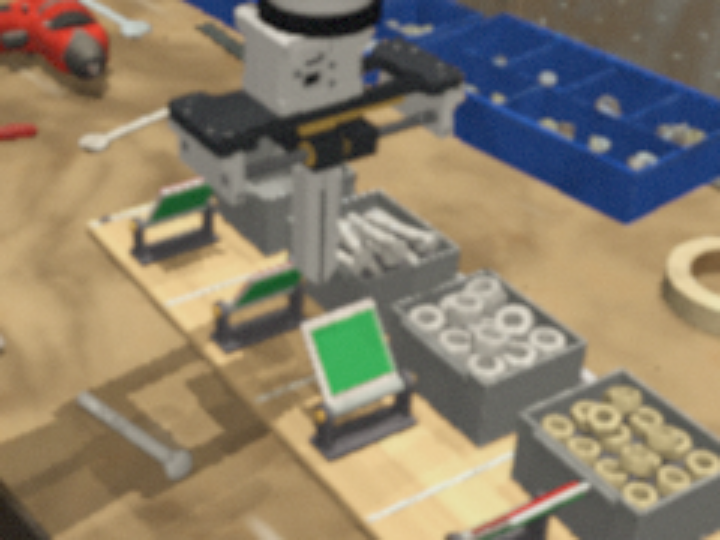

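Run:
```python
from bench import get_obs,vision
from h import *
s=vision.snapshot("scene");T=np.linalg.inv(s["world_from_camera"])
def pr(p):
    q=s["mtx"]@(T[:3,:3]@p+T[:3,3]);q=q[:2]/q[2];return ((q-[200,120])*3).round(0)
print("tcp",pr(get_obs()["tool_pos"]))
a=np.array([0,-.036,.048])
for y in(.2025,.0685,-.2015):
    for dx in(-.028,.028): print(y,pr(b2w(-.0567+dx,y-.036,.092)))
for dx in(-.028,.028): print("c",pr(b2w(-.0567+dx,-.067+.036,.092)))
```

```text
tcp [316. 303.]
0.2025 [162. 191.]
0.2025 [226. 172.]
0.0685 [253. 276.]
0.0685 [321. 252.]
-0.2015 [513. 518.]
-0.2015 [591. 480.]
c [303. 323.]
c [373. 297.]
```

Run:
```python
from bench import get_obs,vision
from h import *
o=get_obs();print(o["tool_pos"])
s=vision.snapshot("scene");i=s["image"][160:260,240:360,::-1];cv2.imwrite("pics/scene3.png",cv2.resize(i,None,fx=6,fy=6,interpolation=cv2.INTER_CUBIC))
T=np.linalg.inv(s["world_from_camera"])
def pr(p):
    q=s["mtx"]@(T[:3,:3]@p+T[:3,3]);q=q[:2]/q[2];return ((q-[240,160])*6).round(0)
print("tcp",pr(o["tool_pos"]),pr(o["tool_pos"]+[0,0,.02]))
for y in(.0685,):
  for dx in(-.028,.028): print(y,pr(b2w(-.0567+dx,y-.036,.092)),pr(b2w(-.0567+dx,y,.044)))
for dx in(-.028,.028): print("c",pr(b2w(-.0567+dx,-.067+.036,.092)),pr(b2w(-.0567+dx,-.067,.044)))
```

```text
[0.51689616 0.11777145 0.07889753]
tcp [392. 366.] [393. 317.]
0.0685 [265. 311.] [215. 373.]
0.0685 [402. 264.] [345. 327.]
c [366. 405.] [424. 580.]
c [507. 353.] [563. 524.]
```

View pics/scene3.png

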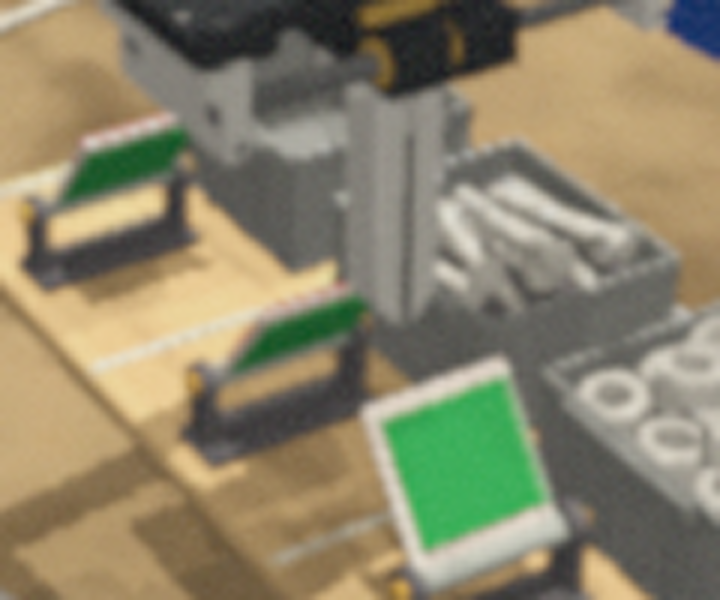

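Run:
```python
from bench import get_obs,vision
from h import *
i=cv2.imread("pics/scene1.png")[100:210,250:360];cv2.imwrite("pics/scene1z.png",cv2.resize(i,None,fx=5,fy=5,interpolation=cv2.INTER_CUBIC))
s=vision.snapshot("scene")
T=np.linalg.inv(s["world_from_camera"])
def pr(p):
    q=s["mtx"]@(T[:3,:3]@p+T[:3,3]);q=q[:2]/q[2];return ((q-[250,100])*5).round(0)
t=np.array([.51504,.12252,.16135])
for dz in(0,.019,.08): print("tcp",[pr(t+[a,b,dz]) for a in(-.0125,.0125) for b in(-.008,.008)])
from bench import robot
print(robot.tcp_to_grasp)
```

```text
tcp [array([255., 445.]), array([232., 427.]), array([308., 427.]), array([284., 409.])]
tcp [array([256., 402.]), array([232., 385.]), array([310., 384.]), array([285., 367.])]
tcp [array([258., 256.]), array([234., 240.]), array([314., 239.]), array([289., 223.])]
0.0188
```

View pics/scene1z.png

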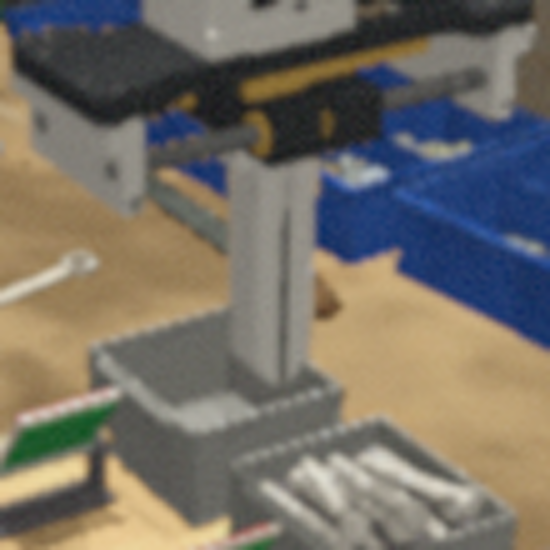

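>>> servo_tool(targets="0 0 0 0.03 0 0 0; 0 0 0 0.06 0 0 0; 0 0 -0.04 0.06 0 0 0; 0 0 -0.08 0.06 0 0 0; 0 0 -0.11 0.06 0 0 0; 0 0 -0.14 0.06 0 0 0; 0 0 -0.17 0.06 0 0 0; 0 0 -0.2 0.06 0 0 0; 0 0 -0.23 0.06 0 0 0; 0 0 -0.26 0.06 0 0 0; 0 0 -0.26 0.06 0 0 0; 0 0 -0.26 0.06 0 0 0")

```text
time: 3.45
tool_pos: [0.5177, 0.1826, 0.0617]
ee_rot: [3.141, 0.0, -0.032]
wrist_force: [0.3, 0.9, -0.4]
width: 0.0007
```

Run:
```python
from bench import get_obs,vision
from h import *
o=get_obs();print(o["time"],o["tool_pos"],o["wrist_force"])
s=vision.snapshot("scene");i=s["image"][160:260,240:360,::-1];cv2.imwrite("pics/scene4.png",cv2.resize(i,None,fx=6,fy=6,interpolation=cv2.INTER_CUBIC))
```

```text
3.45 [0.51767114 0.18264965 0.06170651] [ 0.34976572  0.94865774 -0.38369409]
```

View pics/scene4.png

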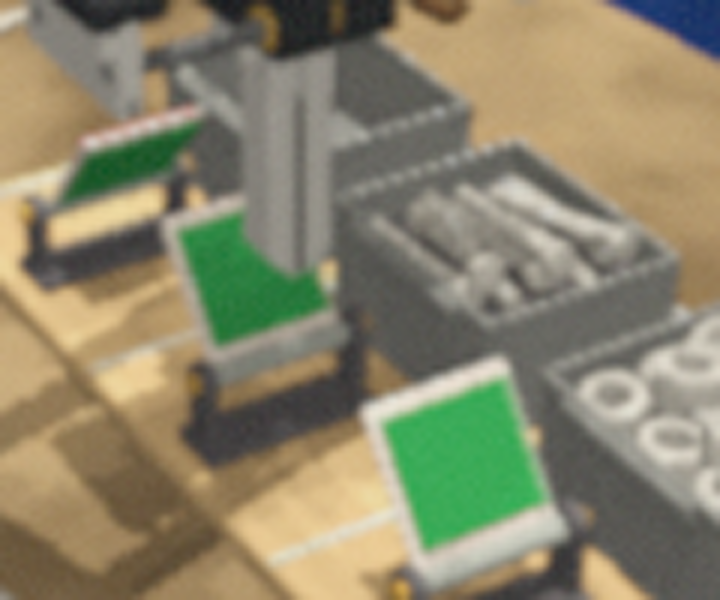

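>>> servo_tool(targets="0 0 0.03 0 0 0 0; 0 0 0.06 -0.05 0 0 0; 0 0 0.08 -0.2 0 0 0; 0 0 0.1 -0.36 0 0 0; 0 0 0.15 -0.44 0 0 0; 0 0 0.3 -0.44 0 0 0; 0 0 0.45 -0.44 0 0 0; 0 0 0.6 -0.44 0 0 0; 0 0 0.75 -0.44 0 0 0; 0 0 0.9 -0.44 0 0 0; 0 0 0.9 -0.44 0 0 0; 0 0 0.9 -0.44 0 0 0")

```text
time: 4.5
tool_pos: [0.51, -0.0452, 0.1727]
ee_rot: [-3.142, -0.001, -0.038]
wrist_force: [-0.3, 0.5, 0.3]
width: 0.0005
```

Run:
```python
from bench import get_obs,vision
from h import *
o=get_obs();print(o["time"],o["tool_pos"],o["wrist_force"],shift(o,b2w(-.0567,-.272,.062)))
s=vision.snapshot("top")
for n,x,st in blobs(s,(170,140,395,230)): print(n,x,st[4],ray(s,*x,.068).round(3))
```

```text
4.5 [ 0.50995273 -0.0452479   0.17270373] [-0.3046846   0.46236544  0.27412705] (array([-0.   ,  0.429,  0.443]), array([-0.   , -0.   , -0.001]))
red [206.4 199.4] 151 [0.522 0.306 0.068]
green [297.3 202.3] 62 [0.517 0.077 0.068]
```

>>> servo_tool(targets="0 0 0.15 0 0 0 0; 0 0 0.3 0 0 0 0; 0 0 0.43 0 0 0 0; 0 0 0.43 0 0 0 0; 0 0 0.43 0.1 0 0 0; 0 0 0.43 0.2 0 0 0; 0 0 0.43 0.3 0 0 0; 0 0 0.43 0.4 0 0 0; 0 0 0.43 0.44 0 0 0; 0 0 0.43 0.44 0 0 0; 0 0 0.43 0.44 0 0 0")

```text
time: 5.47
tool_pos: [0.5071, -0.1491, 0.0622]
ee_rot: [-3.141, -0.0, -0.031]
wrist_force: [0.8, 0.5, 0.0]
width: 0.0004
```

Run:
```python
from bench import get_obs,vision
from h import *
o=get_obs();print(o["time"],o["tool_pos"],o["wrist_force"],shift(o,b2w(-.0567,-.2015-.004,.062)))
s=vision.snapshot("scene");cv2.imwrite("pics/scene5.png",cv2.resize(s["image"][150:350,220:470,::-1],None,fx=3,fy=3,interpolation=cv2.INTER_CUBIC))
```

```text
5.4667 [ 0.5071167  -0.14905199  0.06221855] [0.84829998 0.45866794 0.04695585] (array([-0.004, -0.253,  0.001]), array([-0.   , -0.   ,  0.001]))
```

View pics/scene5.png

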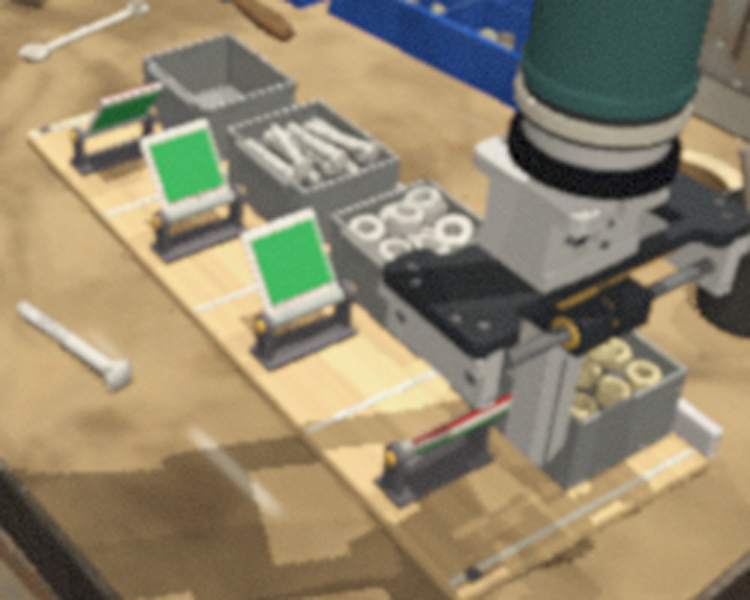

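>>> servo_tool(targets="0 0 -0.04 0 0 0 0; 0 0 -0.08 0 0 0 0; 0 0 -0.11 0 0 0 0; 0 0 -0.14 0 0 0 0; 0 0 -0.17 0 0 0 0; 0 0 -0.2 0 0 0 0; 0 0 -0.23 0 0 0 0; 0 0 -0.255 0 0 0 0; 0 0 -0.255 0 0 0 0; 0 0 -0.255 0 0 0 0; 0 0 -0.255 0 0 0 0")

```text
time: 6.43
tool_pos: [0.5088, -0.0865, 0.0616]
ee_rot: [3.141, 0.0, -0.033]
wrist_force: [-0.5, 0.5, 0.2]
width: 0.0007
```

Run:
```python
from bench import get_obs,vision
from h import *
o=get_obs();print(o["time"],o["tool_pos"],o["wrist_force"])
s=vision.snapshot("scene");cv2.imwrite("pics/scene6.png",cv2.resize(s["image"][150:350,220:470,::-1],None,fx=3,fy=3,interpolation=cv2.INTER_CUBIC))
```

```text
6.4333 [ 0.50881723 -0.08649717  0.06163768] [-0.5456898   0.45719659  0.21049912]
```

View pics/scene6.png

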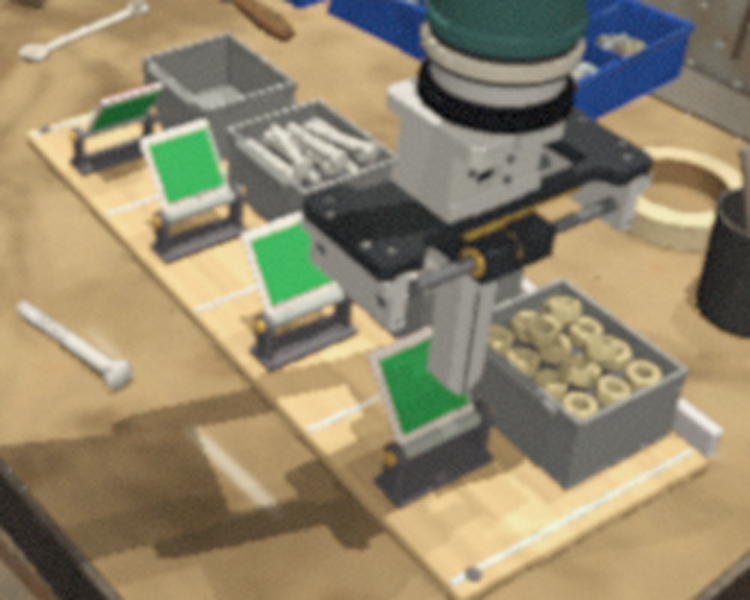

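The fourth tag now shows green in the scene view at about (425,385) in the zoom. I'll back off, rise clear, and check from above.

>>> servo_tool(targets="0 0 0.04 0 0 0 0; 0 0 0.08 -0.05 0 0 0; 0 0 0.12 -0.15 0 0 0; 0 0 0.16 -0.3 0 0 0; 0 0 0.3 -0.45 0 0 0; 0 0 0.45 -0.55 0 0 0; 0 0 0.6 -0.55 0 0 0; 0 0 0.75 -0.55 0 0 0; 0 0 0.75 -0.55 0 0 0; 0 0 0.75 -0.55 0 0 0; 0 0 0.75 -0.55 0 0 0")

```text
time: 7.4
tool_pos: [0.5021, -0.2742, 0.1986]
ee_rot: [-3.14, 0.001, -0.035]
wrist_force: [-0.1, -0.2, -0.2]
width: 0.0007
```

Run:
```python
from bench import get_obs,vision
from h import *
o=get_obs();print(o["time"],o["tool_pos"],o["wrist_force"])
s=vision.snapshot("top");cv2.imwrite("pics/top7.png",s["image"][:,:,::-1])
for n,x,st in blobs(s,(170,140,395,230)):
    p=ray(s,*x,.068);print(n,x,st[4],(Rb.T@(p[:2]-c)).round(4))
s=vision.snapshot("scene");cv2.imwrite("pics/scene7.png",s["image"][:,:,::-1])
```

```text
7.4 [ 0.50211262 -0.27424852  0.1985843 ] [-0.07861128 -0.15461743 -0.22241429]
red [206.4 199.4] 151 [-0.0568  0.187 ]
green [300.  203.4] 161 [-0.0565 -0.0488]
green [354.  205.8] 125 [-0.0565 -0.185 ]
```

View pics/top7.png

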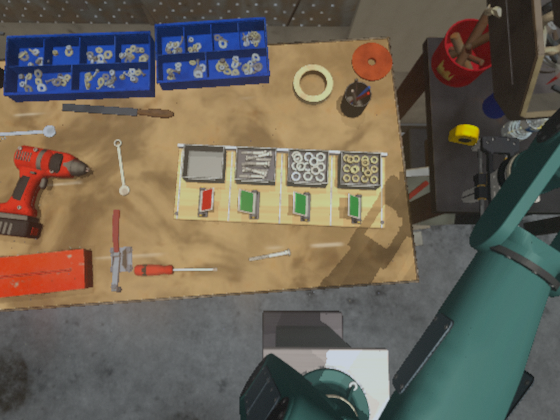

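View pics/scene7.png

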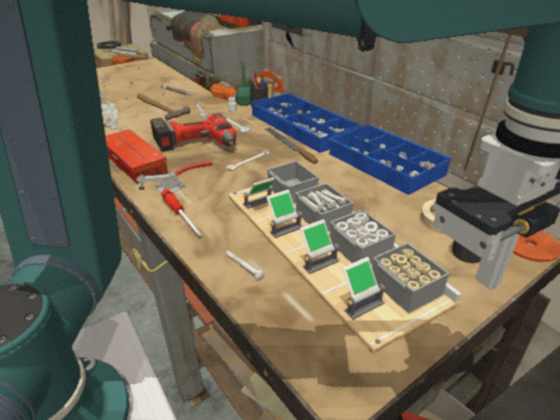

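Run:
```python
from bench import get_obs,vision,robot
from h import *
s=vision.snapshot("top");h=cv2.cvtColor(s["image"],cv2.COLOR_RGB2HSV)[190:216,235:262]
m=cv2.inRange(h,(40,80,40),(90,255,255));v,u=np.nonzero(m)
p=ray(s,235+u.mean(),190+v.mean(),.068);print(len(u),Rb.T@(p[:2]-c),get_obs()["wrist_force"])
robot.close_job()
```

```text
221 [-0.05637967  0.08677975] [ 1.17267407  0.18021001 -0.17212068]
the job is handed in; nothing more can be done
```

I pushed over the two wrong tags with the shut fingertips and handed the job in at about 7.5 s. They were the second tag from the left, in front of the bolts, and the rightmost one, in front of the brass nuts. The tag at the empty bin (already red up) and the one at the silver nuts (already green up) were right, so I left them alone.

**Last checks:** Both cameras show red, green, green, green from left to right, with the empty bin leftmost. The two pushed tags sit about 16–18 mm to the left of their pins, as a tag at rest should. The bins, bolt and screwdriver look unmoved. I checked those by eye and did not measure them. The arm is raised clear, with the tip at about z = 0.2 m and the wrist force about 1 N or less.

**Disagreements:**
- **Fingertip height:** in the scene camera the fingertips looked about 20 mm higher than the reported TCP. I pushed at a reported z of 62 mm, which worked either way.
- **Colour mask:** my first mask in the final check missed the second tag's green. A looser mask found it in the right place.

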